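# Fit the idler wheel and hold the belt tensioner back past its click

### The job

The belt is off this bench belt grinder: put the loose white ceramic idler wheel over the pin of the sprung tensioner arm, right down on its shoulder, gripping it only gently because it is brittle, and let go of it. Then push the arm back by its upright tab until it has clicked past its ratchet pawl and a little beyond, clear of the catch but not as far as its end stop, and finish holding the tab there with the fingers, so that the new belt could be slipped on. Leave the sanding block, the tube offcut and the roll of tape where they are.

Things in the scene. Friction and masses are not known exactly. Their poses are not given: they have to be found in the camera images.
- wheel_centre (a point): centre (half-way up) of the loose idler wheel: a white ceramic ring, 42 mm across, 36 mm high, about 80 g, with a plain 15 mm bore right through; it stands upright on the bench top (z = 0) to the right of the grinder, either end may go down. It is brittle: a grip of more than 70 N (140 N over both fingers) breaks it; 20 to 40 N is ample
- grinder_bed: the bench belt grinder's bed: a grey steel plate 230 x 230 x 12 mm, screwed to the bench, with a drive wheel (56 mm across, top 64 mm up) and a guide roller on its +x side. Origin: centre of its underside, on the bench top; x points to the drive wheel's side, the way the tab is pushed; y along the arm at rest, from pivot to tab; z up. Stray wood shavings on it are no obstacle
- tension_pivot (a point): vertical pivot axis of the tensioner arm, on the bed at x = -60, y = -5 mm of the plate; the point is 22 mm above the bench top
- tension_pin (a point): on the arm's upright steel pin, 85 mm from the pivot, at the top of the pin's shoulder (24 mm across), 32 mm above the bench top: the wheel's lower end rests here when home, its centre 18 mm higher. The pin is 10 mm thick, its tapered tip 30 mm above the shoulder. Moves with the arm; the bar below is 22 mm wide, its top 28 mm above the bench
- tension_tab (a point): on the arm's upright push tab, a dark steel flat at the arm's end: 12 mm thick (along the push), 26 mm wide (along the arm), its top 80 mm above the bench top; the point is in the middle of its thickness and width, 135 mm from the pivot and 62 mm above the bench top, and moves with the arm
- tensioner_arm (a joint): arm angle in rad, 0 at rest, growing as the tab is pushed to the plate's +x (clockwise from above). Sprung: 4.5 N at the tab starts it, 10 N just before the click, 7.5 N after it, 10 N at 0.5 rad. Clicks past the pawl at about 0.31 (42 mm of tab travel); let go then, the pawl catches it at 0.30. Hold it between 0.36 and 0.57: 0.46 (62 mm) is good. End stop, not to be reached: 0.62
- pawl (a joint): travel in m of the small sprung pawl slider beside the pivot, 0 when fully out; the arm's tooth lifts it to about 0.007 and it snaps back to 0 at the click
- sanding_block: bystander: cork sanding block in red paper, 52 x 91 x 29 mm, lying on the bench; origin at the centre of its underside
- tube_offcut: bystander: upright plain brown tube, 44 mm across, 85 mm high; origin at the centre of its underside
- tape_roll: bystander: roll of masking tape lying flat, 68 mm across, 19 mm high; origin at the centre of its underside
Not all that is in view belongs to the job. Of the things shaped like the part that bears wheel_centre, the white one is meant.

How it is judged:
On the way, in this order (a step that is already met when the one before it is completed fails the run):
1. the idler wheel sits fully home on the arm's pin, upright and let go, the arm still forward (horizontal distance between wheel_centre and tension_pin below 0.006 m and z of wheel_centre in the frame of tension_pin between 0.015 and 0.021 m and contact force between the fingers and idler_wheel below 0.1 N and value of joint tensioner_arm below 0.2 rad), for 0.2 s.
2. the arm has been pushed past the click: its tooth is beyond the pawl and the pawl has snapped out behind it (value of joint tensioner_arm above 0.32 rad and value of joint pawl below 0.0015 m), for 0.1 s.
At the end, for the whole second after the job is handed in: The fingers still press on the tensioner arm (over 2 N) and hold it between 0.36 and 0.57 rad, the pawl snapped out (under 1.5 mm); the idler wheel is still home on its pin (within 6 mm sideways, centre 15 to 21 mm above the shoulder) and untouched by the fingers (value of joint tensioner_arm between 0.36 and 0.57 rad and value of joint pawl below 0.0015 m and contact force between the fingers and tensioner_arm above 2 N and horizontal distance between wheel_centre and tension_pin below 0.006 m and z of wheel_centre in the frame of tension_pin between 0.015 and 0.021 m and contact force between the fingers and idler_wheel below 0.1 N); the arm keeps its last pose, push and grip.
It fails at once if the brittle idler wheel is squeezed too hard (contact force between the fingers and idler_wheel above 140 N).
It fails at once if the arm is rammed to its end stop (value of joint tensioner_arm above 0.61 rad).
It fails at once if a bystander is disturbed (distance of any of sanding_block, tube_offcut, tape_roll from where it was at the start of the episode above 0.02 m).
It also fails if it takes over 61 s, if anything falls off the work surface, if the arm or the gripper's body presses on something with over 40 N, if the wrist force passes 120 N, or if a joint passes its speed limit or range.

### The arm

A 7-joint arm with a two-finger parallel gripper is mounted at the origin on a cart in front of the work surface, level with it; the furniture and walls round the work are solid. World frame = base frame: x ahead of the robot, y to its left, z up, the work surface at z = 0. Lengths are in m, angles in rad, forces in N, time in s.
With the tool pointing down it reaches from about 0.425 to 0.95 m from the base axis. Payload 4.7 kg.
Tool frame: the origin (TCP) lies between the finger pads; the fingertips stand 25 mm ahead of it and the grasp point (between the pads) lies 6 mm ahead of it (r.nose_length is the distance from the TCP to the fingertips, in m); z points along the fingers, y is the line along which they close (so a half turn about z gives the same grasp; the last joint's range is limited). The gripper opens to 87 mm and grips with 3 to 60 N. Pads are 19 mm wide; open, the fingers measure 117 mm over their backs; the gripper's body (75 mm by 190 mm) begins 51 mm behind the grasp point.
Start: joints at [1.165, 0.469, -0.049, 1.532, 0.024, 1.141, -0.082], TCP at [0.248, -0.628, 0.248] pointing down, gripper open.
Joint ranges: [-2.59, 2.59], [-0.33, 1.99], [-1.39, 1.29], [0.1, 2.45], [-1.04, 4.18], [0.21, 1.99], [-2.66, 2.66]. Speed limits (rad/s): [2.57, 2.57, 3.14, 3.14, 3.14, 3.14, 3.14].

### API

Orientations are given as a 3x3 rotation matrix whose columns are the frame's x, y, z axes.
In Python, from bench import readout, snapshot, get_calibration, r gives the robot as it stands.
- The arm moves only by the tool jog_arm, never from a script. Its argument "steps" is a list of rows, each a list of 7 numbers: the shift along the world's x, y, z in cm, then the turn, a rotation vector about the world's x, y, z in rad, then the closure, from 0 (fully open) to 1 (shut). In form: [[dx, dy, dz, ax, ay, az, fingers], ...]. A call has exactly 5 rows; each row is the pose to reach, as a shift and turn from the pose commanded when the call began; what a row does not reach only later rows make up. A row lasts 1/8 s, in which the tool goes at most 62.5 mm and 10.7 degrees, less where a joint would pass 70% of its speed; a pose out of reach is approached as far as the arm can. A call with a gripper value outside its range is refused whole. The fingers move at their own pace and stop on an object; the grip force is fixed at half the most. Time passes only in rows, so rows that repeat a pose let the fingers close, or fill a call up. It gives the time, the measured TCP pose, the force, the opening and the grip force at its end, in the units of the state.
- readout.observe(): the state, without advancing time (a new reading comes with each control period).
- snapshot(name): name is "scene" or "top"; returns the picture (480x640x3 uint8, red, green, blue); there is no depth.
- get_calibration(name): a dict with "fx", "fy", "cx", "cy" (pixels), "eye" and "rotation" of the camera in the world. Camera axes: x right, y up, looking along -z (the intrinsics and any distortion apply to the point x, -y, -z); pixel columns grow to the right and rows downward; lengths in m; the calibration is good to about 2 mm. A picture is of the moment at which its call begins. get_calibration takes no time and is no camera call.
- r.sign_off(): hands the job in; it is judged then, once.
The state is a dict: "clock": time; "joints": joint angles; "joint_vel": joint speeds; "joint_efforts": joint torques, N m; "position": TCP position; "orientation": TCP orientation; "contact_force": force on the tool from outside, world axes, zero at the start; "wrist_torque": the same for the moment, N m; "gripper_width": finger opening in m; "grasp_force": force on a finger pad.
Only numpy, scipy, OpenCV 4.12 (cv2) and the standard library are available. Lean on these libraries where they do the work, as an engineer would, in place of code of your own. Each camera call takes 0.05 s, during which the arm holds its last target. There are 200 camera calls.

## Working session

There is one attempt and no reset: what is moved stays moved. The work goes in short steps, Python scripts to look and compute and a tool call to move; the robot and the scene stay as the last step left them, time stands still between calls to the robot, and variables do not carry over. Pictures are saved under pics/ and viewed, at most 10 in all, crops included, and the job is handed in when it is done.

Besides the shell and the picture viewer there is one more tool, called after "Call:" by a JSON object that holds its "op" and its "data". jog_arm: Moves the arm, as the interface text tells. Its arguments: {"type":"object","properties":{"steps":{"type":"array","items":{"type":"array","items":{"type":"number"}}}},"required":["steps"]}

```bash
ls; mkdir -p pics
python3 - <<'E'
from bench import readout,snapshot,get_calibration,r
import cv2
for n in("scene","top"):
    cv2.imwrite(f"pics/{n}0.png",snapshot(n)[:,:,::-1]); print({k:(v.round(4).tolist() if hasattr(v,'round') and hasattr(v,'tolist') else v) for k,v in get_calibration(n).items()})
s=readout.observe();print(s)
E
```

```text
pics
{'fx': 460.67939054746495, 'fy': 460.67939054746495, 'cx': 322.1555646911966, 'cy': 245.37980793506088, 'eye': [-0.1194, 0.4003, 0.756], 'rotation': [[-0.488, 0.5721, -0.6592], [-0.8727, -0.3342, 0.356], [-0.0166, 0.749, 0.6623]]}
{'fx': 479.5254004885572, 'fy': 479.5254004885572, 'cx': 320.1035229516347, 'cy': 236.53806766682152, 'eye': [0.3459, 0.0292, 1.241], 'rotation': [[-0.0015, 0.985, -0.1726], [-0.9999, 0.0009, 0.0142], [0.0142, 0.1726, 0.9849]]}
{'clock': 0.1, 'joints': array([ 1.16509849,  0.46936097, -0.04857637,  1.53354723,  0.02409695,
        1.14099659, -0.08228632]), 'joint_vel': array([-4.68627529e-04, -1.44573333e-03, -1.87896822e-03, -2.41978209e-03,
       -2.20789499e-03,  2.59457759e-05, -8.80760684e-05]), 'joint_efforts': array([-5.25117448e-04, -5.09171391e+01, -8.12197058e-02, -2.36829793e+01,
       -6.14152523e-02,  3.45112884e-02,  6.43215640e-05]), 'position': array([ 0.24819028, -0.62719689,  0.24661569]), 'orientation': array([[ 9.29838676e-01,  3.67966784e-01, -6.95049690e-04],
       [ 3.67967435e-01, -9.29837334e-01,  1.58073950e-03],
       [-6.46235211e-05, -1.72558838e-03, -9.99998509e-01]]), 'contact_force': array([-0.32034176, -0.34497832,  0.03827994]), 'wrist_torque': array([ 0.01780682, -0.02345864, -0.00490618]), 'grasp_force': 0.0, 'gripper_width': 0.08681315135220842}
```

View pics/scene0.png

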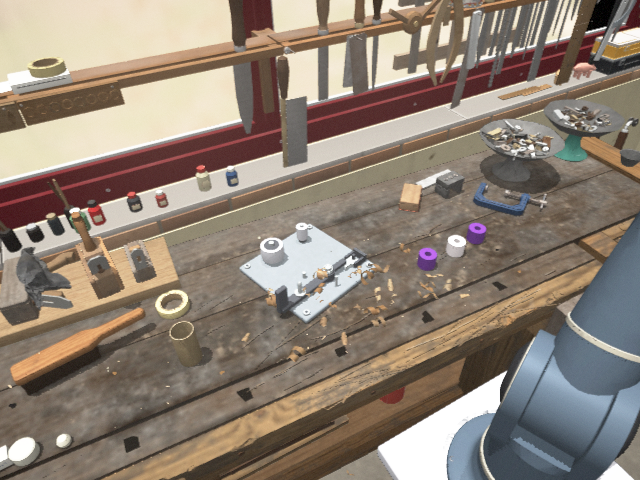

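View pics/top0.png

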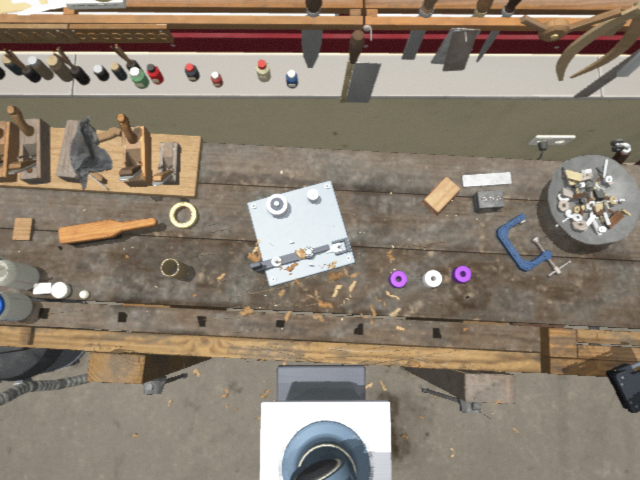

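The scene view shows the white wheel at about (456,246) between two purple ones, with the arm tab at about (281,298). In the top view the wheel is at (433,279), the plate spans (250–355, 182–285), and the tab is at about (258,266). I'll enlarge both views.

```bash
cat > h.py <<'E'
import numpy as np
from bench import get_calibration
def cam(n):
    c=get_calibration(n); return c,np.array(c['eye']),np.array(c['rotation'])
def proj(n,P):
    c,e,R=cam(n); q=(np.atleast_2d(P)-e)@R
    return np.c_[c['cx']+c['fx']*q[:,0]/-q[:,2], c['cy']-c['fy']*q[:,1]/-q[:,2]]
def ray(n,u,v):
    c,e,R=cam(n); d=R@np.array([(u-c['cx'])/c['fx'],-(v-c['cy'])/c['fy'],-1]); return e,d/np.linalg.norm(d)
def onz(n,u,v,z):
    e,d=ray(n,u,v); return e+d*(z-e[2])/d[2]
def tri(a,b):
    A=np.zeros((3,3));B=np.zeros(3)
    for e,d in(ray('scene',*a),ray('top',*b)):
        M=np.eye(3)-np.outer(d,d);A+=M;B+=M@e
    return np.linalg.solve(A,B)
E
python3 - <<'E'
import cv2,numpy as np
s=cv2.imread('pics/scene0.png');t=cv2.imread('pics/top0.png')
a=cv2.resize(s[220:325,235:385],None,fx=5,fy=5,interpolation=cv2.INTER_CUBIC);cv2.imwrite('pics/a.png',a)
b=cv2.resize(t[178:290,240:360],None,fx=5,fy=5,interpolation=cv2.INTER_CUBIC);cv2.imwrite('pics/b.png',b)
# white wheel blob
for n,im,(x0,x1,y0,y1) in(('scene',s,(444,468,230,262)),('top',t,(422,444,266,290))):
    g=im[y0:y1,x0:x1].astype(int); m=(g.min(2)>150).astype(np.uint8)
    ys,xs=np.nonzero(m);print(n,xs.mean()+x0,ys.mean()+y0,xs.min()+x0,xs.max()+x0,ys.min()+y0,ys.max()+y0,m.sum())
c=np.vstack([cv2.resize(s[225:265,410:495],None,fx=6,fy=6),cv2.resize(t[262:296,390:475],None,fx=6,fy=6)]);cv2.imwrite('pics/c.png',c)
E
```

```text
scene 455.3059490084986 245.27478753541075 446 465 235 256 353
top 432.1660079051383 278.2094861660079 423 441 270 286 253
```

View pics/a.png

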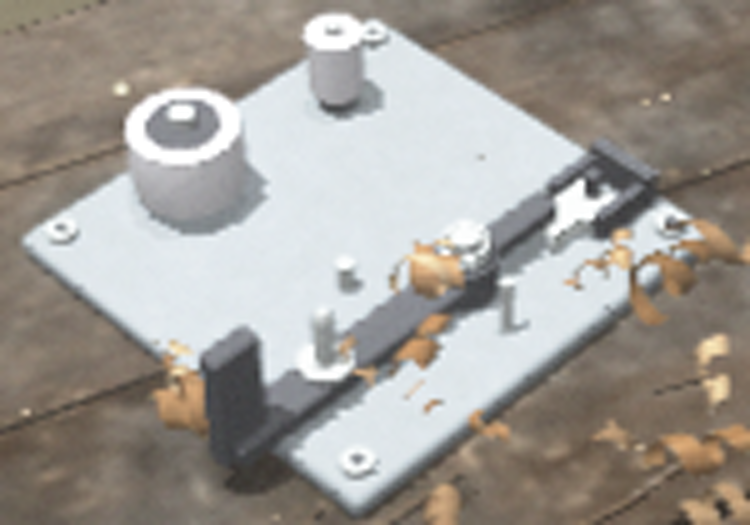

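View pics/b.png

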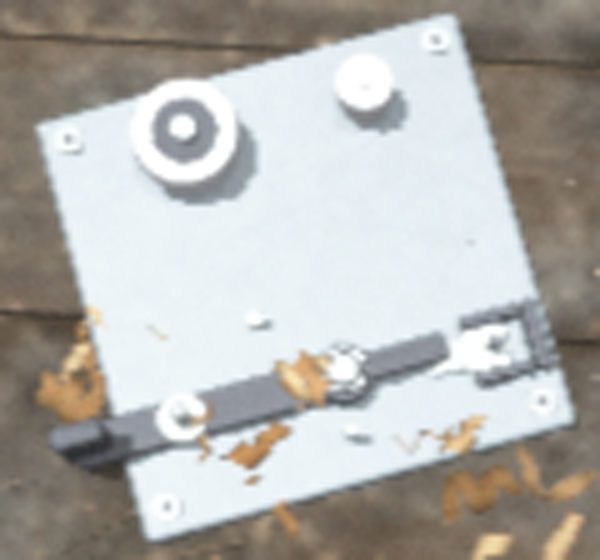

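View pics/c.png

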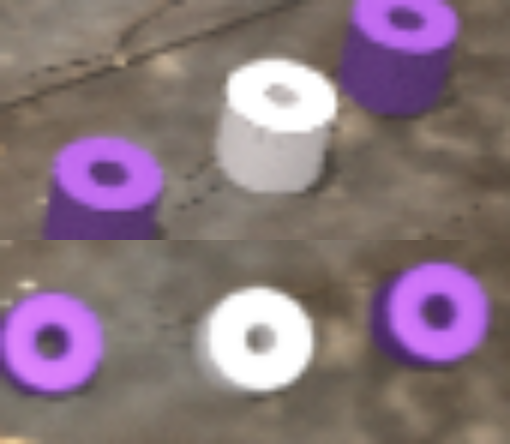

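The close-ups show these positions:
- **Crop a (scene):** pin tip (322,312), shoulder (326,362), tab top (230,348), plate corners (22,240), (375,20), (355,512).
- **Crop b (top):** shoulder (182,418), tab top (80,437), plate corners (40,127), (455,15), (577,418), (148,540).
- **Crop c:** white wheel's top-face centre at scene (281,95) and top (260,99).

Run:
```python
from h import *
from scipy.optimize import least_squares
A=lambda x,y:((x+.5)/5-.5+235,(y+.5)/5-.5+220)
B=lambda x,y:((x+.5)/5-.5+240,(y+.5)/5-.5+178)
w=tri(((281.5)/6-.5+410,95.5/6-.5+225),((260.5)/6-.5+390,99.5/6-.5+262))
print('wheel top',w,[onz(n,*p,.036) for n,p in(('scene',((281.5)/6-.5+410,95.5/6-.5+225)),('top',((260.5)/6-.5+390,99.5/6-.5+262)))])
print('shoulder',tri(A(326,362),B(182,418)),onz('scene',*A(326,362),.032),onz('top',*B(182,418),.032))
print('tabtop',tri(A(230,348),B(80,437)),onz('scene',*A(230,348),.08),onz('top',*B(80,437),.08))
print('tip scene',onz('scene',*A(322,312),.062))
h=.115
F=[('top',B(40,127),(h,h,.012)),('top',B(455,15),(h,-h,.012)),('top',B(577,418),(-h,-h,.012)),('top',B(148,540),(-h,h,.012)),
('scene',A(22,240),(h,h,.012)),('scene',A(375,20),(h,-h,.012)),('scene',A(355,512),(-h,h,.012)),
('top',B(182,418),(-.06,.08,.032)),('scene',A(326,362),(-.06,.08,.032)),('scene',A(230,348),(-.06,.13,.08)),('top',B(80,437),(-.06,.13,.08))]
def W(p,q):
    c,s=np.cos(p[2]),np.sin(p[2]);return [p[0]+c*q[0]-s*q[1],p[1]+s*q[0]+c*q[1],q[2]]
f=lambda p:np.ravel([proj(n,W(p,q))[0]-np.array(u) for n,u,q in F])
s=least_squares(f,[.5,.05,.26],loss='soft_l1');p=s.x;print(p,f(p).reshape(-1,2).round(2).tolist())
for k,q in dict(pivot=(-.06,-.005,.022),pin=(-.06,.08,.032),tab=(-.06,.13,.062)).items():print(k,np.round(W(p,q),4))
th=.46;print('tab@.46',np.round(W(p,(-.06+.135*np.sin(th),-.005+.135*np.cos(th),.062)),4))
for n,u,v in(('tube',171,269),('tape',183,215)):print(n,onz('top',u,v,.085 if n=='tube' else .019))
```

```text
wheel top [ 0.45184636 -0.27183198  0.03547879] [array([ 0.45208537, -0.27044057,  0.036     ]), array([ 0.45105604, -0.27251851,  0.036     ])]
shoulder [0.49487197 0.12438276 0.03075669] [0.49430665 0.12545704 0.032     ] [0.49430304 0.12363774 0.032     ]
tabtop [0.48040457 0.17122663 0.07778349] [0.47971747 0.17354868 0.08      ] [0.47911799 0.16923592 0.08      ]
tip scene [0.49493501 0.12537021 0.062     ]
[0.57298844 0.06349644 0.27442437] [[-1.27, -0.68], [-0.23, -0.92], [-0.04, 1.29], [-0.57, 1.16], [-0.4, -0.48], [0.38, -1.08], [1.08, -0.58], [-0.24, 0.29], [0.67, 0.01], [0.47, -0.31], [-1.29, -0.36]]
pivot [0.5166 0.0424 0.022 ]
pin [0.4936 0.1242 0.032 ]
tab [0.48   0.1724 0.062 ]
tab@.46 [0.5415 0.1751 0.062 ]
tube [0.46884529 0.37180938 0.085     ]
tape [0.61658382 0.36764124 0.019     ]
```

Call:
{"op": "jog_arm", "data": {"steps": [[2.5,4.4,0,0,0,0.17,0],[5,8.8,0,0,0,0.34,0],[7.5,13.2,0,0,0,0.51,0],[10,17.6,0,0,0,0.68,0],[12.5,22,0,0,0,0.85,0]]}}

```text
clock: 0.72
position: [0.3738, -0.4059, 0.2473]
orientation: [[0.332, 0.943, -0.0], [0.943, -0.332, 0.0], [0.0, -0.0, -1.0]]
contact_force: [0.4, 0.4, 0.1]
gripper_width: 0.0871
grasp_force: 0.0
```

Call:
{"op": "jog_arm", "data": {"steps": [[2,3.4,-2,0,0,0.16,0],[4,6.8,-5,0,0,0.32,0],[6,10.2,-7,0,0,0.48,0],[7.8,13.5,-10,0,0,0.62,0],[7.8,13.5,-10,0,0,0.62,0]]}}

```text
clock: 1.35
position: [0.4513, -0.2687, 0.1454]
orientation: [[-0.278, 0.96, -0.004], [0.96, 0.278, 0.004], [0.005, -0.002, -1.0]]
contact_force: [-0.0, 0.7, -0.2]
gripper_width: 0.0869
grasp_force: 0.0
```

Run:
```python
from bench import readout,snapshot
import cv2,numpy as np
s=readout.observe();print(s['clock'],s['position'].round(4),s['orientation'].round(3).tolist(),s['joints'].round(2),s['contact_force'].round(2),s['gripper_width'])
```

```text
1.35 [ 0.4513 -0.2687  0.1454] [[-0.278, 0.96, -0.004], [0.96, 0.278, 0.004], [0.005, -0.002, -1.0]] [ 0.84  0.39 -0.47  1.97  0.23  0.84  0.52] [-0.02  0.66 -0.24] 0.08688269566156959
```

Call:
{"op": "jog_arm", "data": {"steps": [[0,0.1,-3,0,0,0,0],[0,0.1,-7,0,0,0,0],[0,0.1,-10,0,0,0,0],[0,0.1,-11.7,0,0,0,0],[0,0.1,-11.7,0,0,0,0]]}}

```text
clock: 1.98
position: [0.4508, -0.2721, 0.03]
orientation: [[-0.271, 0.962, -0.001], [0.962, 0.271, 0.0], [0.001, -0.001, -1.0]]
contact_force: [0.2, -0.0, 0.6]
gripper_width: 0.0869
grasp_force: 0.0
```

Call:
{"op": "jog_arm", "data": {"steps": [[0,0,0,0,0,0,1],[0,0,0,0,0,0,1],[0,0,0,0,0,0,1],[0,0,0,0,0,0,1],[0,0,0,0,0,0,1]]}}

```text
clock: 2.6
position: [0.4514, -0.2717, 0.0307]
orientation: [[-0.272, 0.962, 0.0], [0.962, 0.272, -0.0], [-0.0, 0.0, -1.0]]
contact_force: [0.1, -0.8, -0.2]
gripper_width: 0.0449
grasp_force: 0.0
```

Call:
{"op": "jog_arm", "data": {"steps": [[0,0,0,0,0,0,1],[0,0,0,0,0,0,1],[0,0,0,0,0,0,1],[0,0,0,0,0,0,1],[0,0,0,0,0,0,1]]}}

```text
clock: 3.22
position: [0.4515, -0.2716, 0.0307]
orientation: [[-0.273, 0.962, 0.0], [0.962, 0.273, 0.0], [-0.0, 0.0, -1.0]]
contact_force: [-0.7, 0.7, 1.6]
gripper_width: 0.041
grasp_force: 29.9
```

Call:
{"op": "jog_arm", "data": {"steps": [[0,0,1,0,0,0,1],[0,0,3,0,0,0,1],[0,0,6,0,0,0,1],[0,0,10,0,0,0,1],[0,0,13,0,0,0,1]]}}

```text
clock: 3.85
position: [0.4514, -0.2716, 0.1624]
orientation: [[-0.273, 0.962, 0.001], [0.962, 0.273, -0.0], [-0.001, 0.001, -1.0]]
contact_force: [0.6, -0.5, -1.0]
gripper_width: 0.0408
grasp_force: 29.9
```

Call:
{"op": "jog_arm", "data": {"steps": [[0.4,3,0,0,0,0,1],[0.9,8,0,0,0,0,1],[1.4,13,0,0,0,0,1],[1.9,18,0,0,0,0,1],[2.4,23,0,0,0,0,1]]}}

```text
clock: 4.47
position: [0.4751, -0.0402, 0.161]
orientation: [[-0.272, 0.962, 0.0], [0.962, 0.272, -0.0], [-0.0, 0.0, -1.0]]
contact_force: [0.5, 0.3, -1.2]
gripper_width: 0.0408
grasp_force: 29.9
```

Call:
{"op": "jog_arm", "data": {"steps": [[0.5,5,0,0,0,0,1],[1.0,10,-1,0,0,0,1],[1.6,14.5,-3,0,0,0,1],[1.9,16.6,-4,0,0,0,1],[1.9,16.6,-4,0,0,0,1]]}}

```text
clock: 5.1
position: [0.4936, 0.126, 0.1202]
orientation: [[-0.276, 0.961, -0.002], [0.961, 0.276, 0.0], [0.001, -0.001, -1.0]]
contact_force: [-0.4, -0.6, -1.3]
gripper_width: 0.041
grasp_force: 29.9
```

Run:
```python
from bench import readout,snapshot
import cv2,numpy as np
s=readout.observe();print(s['clock'],s['position'].round(4))
a=snapshot('scene')[:,:,::-1];b=snapshot('top')[:,:,::-1]
cv2.imwrite('pics/s1.png',a);cv2.imwrite('pics/t1.png',b)
c=np.hstack([cv2.resize(a[210:320,260:340],None,fx=5,fy=5,interpolation=cv2.INTER_CUBIC),cv2.resize(b[195:305,230:310],None,fx=5,fy=5,interpolation=cv2.INTER_CUBIC)]);cv2.imwrite('pics/d.png',c)
```

```text
5.1 [0.4936 0.126  0.1202]
```

View pics/d.png

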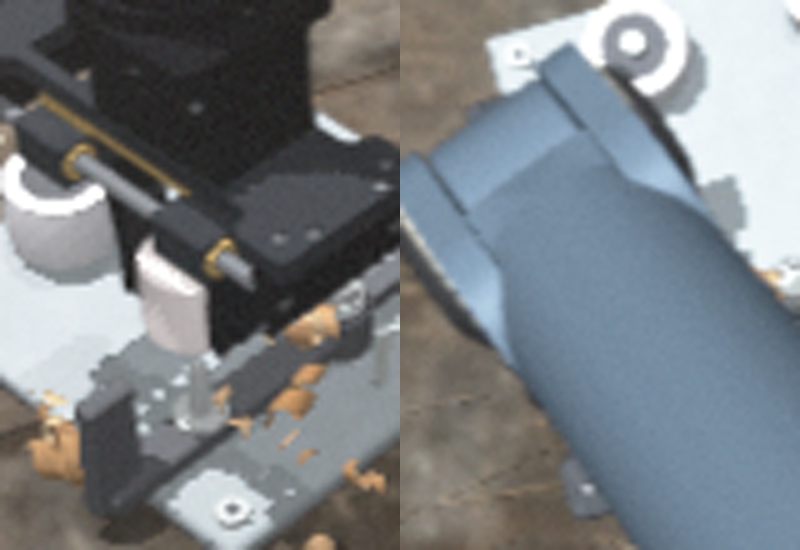

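The scene crop shows the wheel held between the fingers above the pin. Its left edge is at about (137,275) to (148,335), its lowest edge at about (185,355), and the pin is below at (200,375). I'll check the wheel's lateral offset against the predicted outline.

Run:
```python
from h import *
import cv2
t=np.linspace(0,2*np.pi,200)
im=cv2.imread('pics/s1.png')
big=cv2.resize(im[250:300,275:315],None,fx=12,fy=12,interpolation=cv2.INTER_CUBIC)
for z in(.0895,.1255):
    P=np.c_[.494+.021*np.cos(t),.1255+.021*np.sin(t),0*t+z]
    q=proj('scene',P)
    cv2.polylines(big,[np.int32(((q-[275,250])+.5)*12)],True,(0,0,255) if z<.1 else (0,255,0),1)
for z in(.032,):
    P=np.c_[.4943+.012*np.cos(t),.1245+.012*np.sin(t),0*t+z];q=proj('scene',P)
    cv2.polylines(big,[np.int32(((q-[275,250])+.5)*12)],True,(255,0,0),1)
for z in(.052,.062):
    P=np.c_[.4943+.005*np.cos(t),.1245+.005*np.sin(t),0*t+z];q=proj('scene',P)
    cv2.polylines(big,[np.int32(((q-[275,250])+.5)*12)],True,(255,0,0),1)
cv2.imwrite('pics/e.png',big)
```

```text
(no output)
```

View pics/e.png

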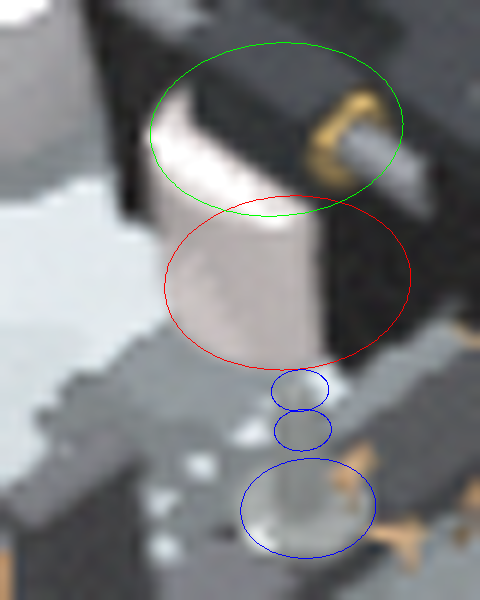

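Call:
{"op": "jog_arm", "data": {"steps": [[0,-0.1,-1,0,0,0,1],[0,-0.1,-2,0,0,0,1],[0,-0.1,-2.6,0,0,0,1],[0,-0.1,-3.1,0,0,0,1],[0,-0.1,-3.5,0,0,0,1]]}}

```text
clock: 5.82
position: [0.4944, 0.1234, 0.0853]
orientation: [[-0.273, 0.962, -0.0], [0.962, 0.273, 0.0], [0.0, -0.0, -1.0]]
contact_force: [-0.2, -0.1, -0.0]
gripper_width: 0.041
grasp_force: 29.9
```

Call:
{"op": "jog_arm", "data": {"steps": [[0,0,-0.5,0,0,0,1],[0,0,-1,0,0,0,1],[0,0,-1.5,0,0,0,1],[0,0,-1.9,0,0,0,1],[0,0,-1.9,0,0,0,1]]}}

```text
clock: 6.45
position: [0.4943, 0.1234, 0.0663]
orientation: [[-0.273, 0.962, -0.0], [0.962, 0.273, 0.0], [0.0, -0.0, -1.0]]
contact_force: [0.2, -0.5, -1.4]
gripper_width: 0.0408
grasp_force: 29.9
```

Call:
{"op": "jog_arm", "data": {"steps": [[0,0,-0.1,0,0,0,1],[0,0,-0.2,0,0,0,1],[0,0,-0.3,0,0,0,1],[0,0,-0.35,0,0,0,1],[0,0,-0.35,0,0,0,1]]}}

```text
clock: 7.08
position: [0.4944, 0.1233, 0.063]
orientation: [[-0.273, 0.962, -0.0], [0.962, 0.273, 0.0], [0.0, 0.0, -1.0]]
contact_force: [-0.2, -0.4, -0.1]
gripper_width: 0.0408
grasp_force: 29.9
```

Call:
{"op": "jog_arm", "data": {"steps": [[0,0,0,0,0,0,0.6],[0,0,0,0,0,0,0.3],[0,0,0,0,0,0,0],[0,0,0,0,0,0,0],[0,0,0,0,0,0,0]]}}

```text
clock: 7.7
position: [0.4945, 0.1234, 0.0631]
orientation: [[-0.273, 0.962, 0.0], [0.962, 0.273, 0.0], [0.0, 0.0, -1.0]]
contact_force: [-0.5, 0.1, 1.1]
gripper_width: 0.0731
grasp_force: 0.0
```

Call:
{"op": "jog_arm", "data": {"steps": [[0,0,0,0,0,0,0],[0,0,1,0,0,0,0],[0,0,4,0,0,0,0],[0,0,8,0,0,0,0],[0,0,12,0,0,0,0]]}}

```text
clock: 8.32
position: [0.4942, 0.1235, 0.1848]
orientation: [[-0.273, 0.962, 0.0], [0.962, 0.273, 0.0], [0.0, 0.0, -1.0]]
contact_force: [0.9, -0.7, 0.1]
gripper_width: 0.0867
grasp_force: 0.0
```

Call:
{"op": "jog_arm", "data": {"steps": [[-0.5,2,0,0,0,0,0],[-1.4,4.9,0,0,0,0,0],[-1.4,4.9,0,0,0,0,0],[-1.4,4.9,0,0,0,0,0],[-1.4,4.9,0,0,0,0,0]]}}

```text
clock: 8.95
position: [0.4807, 0.1713, 0.183]
orientation: [[-0.271, 0.963, -0.0], [0.963, 0.271, -0.0], [-0.0, -0.0, -1.0]]
contact_force: [0.4, 0.3, 0.3]
gripper_width: 0.0873
grasp_force: 0.0
```

Run:
```python
from h import *
from bench import snapshot
import cv2
im=np.ascontiguousarray(snapshot('scene')[:,:,::-1]);cv2.imwrite('pics/s2.png',im)
x0,y0,k=265,240,9
big=cv2.resize(im[y0:y0+65,x0:x0+85],None,fx=k,fy=k,interpolation=cv2.INTER_CUBIC)
t=np.linspace(0,2*np.pi,100)
def pl(P,c):cv2.polylines(big,[np.int32((proj('scene',P)-[x0,y0]+.5)*k)],True,c,1)
for z in(.032,.068):pl(np.c_[.4943+.021*np.cos(t),.1245+.021*np.sin(t),0*t+z],(0,0,255))
c,s=np.cos(.2744),np.sin(.2744)
pl(np.array([[.48+c*a-s*b,.1724+s*a+c*b,.08] for a,b in((.006,.013),(.006,-.013),(-.006,-.013),(-.006,.013))]),(0,255,0))
cv2.imwrite('pics/f.png',big)
```

```text
(no output)
```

View pics/f.png

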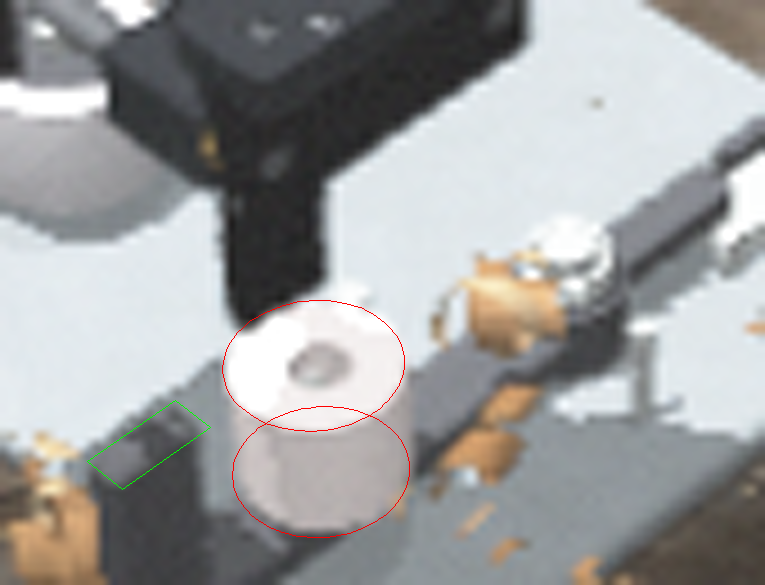

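The wheel sits home on the shoulder at crop (318,420), matching the predicted outline, and the tab is at its rest position. Next I'll grip the tab.

Call:
{"op": "jog_arm", "data": {"steps": [[0,0,-3,0,0,0,0],[0,0.1,-7,0,0,0,0],[0,0.1,-10,0,0,0,0],[0,0.1,-11.3,0,0,0,0],[0,0.1,-11.3,0,0,0,0]]}}

```text
clock: 9.62
position: [0.4803, 0.173, 0.0697]
orientation: [[-0.272, 0.962, -0.001], [0.962, 0.272, -0.0], [0.0, -0.001, -1.0]]
contact_force: [-0.4, 0.2, -0.6]
gripper_width: 0.0869
grasp_force: 0.0
```

Call:
{"op": "jog_arm", "data": {"steps": [[0,0,0,0,0,0,0.8],[0,0,0,0,0,0,0.8],[0,0,0,0,0,0,0.8],[0,0,0,0,0,0,0.8],[0,0,0,0,0,0,0.8]]}}

```text
clock: 10.25
position: [0.4804, 0.1733, 0.0702]
orientation: [[-0.273, 0.962, 0.0], [0.962, 0.273, 0.0], [-0.0, 0.0, -1.0]]
contact_force: [0.3, 0.2, 0.1]
gripper_width: 0.0448
grasp_force: 0.0
```

Call:
{"op": "jog_arm", "data": {"steps": [[0,0,0,0,0,0,1],[0,0,0,0,0,0,1],[0,0,0,0,0,0,1],[0,0,0,0,0,0,1],[0,0,0,0,0,0,1]]}}

```text
clock: 10.88
position: [0.482, 0.1738, 0.0702]
orientation: [[-0.272, 0.962, 0.003], [0.962, 0.272, 0.002], [0.001, 0.003, -1.0]]
contact_force: [5.3, 1.7, -4.7]
gripper_width: 0.0118
grasp_force: 30.0
```

Call:
{"op": "jog_arm", "data": {"steps": [[0.8,0.2,0,0,0,-0.05,1],[1.45,0.35,0,0,0,-0.1,1],[2.1,0.45,0,0,0,-0.15,1],[2.8,0.5,0,0,0,-0.2,1],[3.5,0.55,0,0,0,-0.25,1]]}}

```text
clock: 11.5
position: [0.507, 0.1784, 0.0697]
orientation: [[-0.027, 0.999, -0.017], [1.0, 0.027, -0.007], [-0.007, -0.017, -1.0]]
contact_force: [-22.7, -2.7, 21.8]
gripper_width: 0.0124
grasp_force: 30.9
```

Call:
{"op": "jog_arm", "data": {"steps": [[0,0,0,0,0,0,1],[0,0,0,0,0,0,1],[0,0,0,0,0,0,1],[0,0,0,0,0,0,1],[0,0,0,0,0,0,1]]}}

```text
clock: 12.12
position: [0.5099, 0.1786, 0.0699]
orientation: [[-0.027, 1.0, -0.011], [1.0, 0.027, -0.005], [-0.005, -0.011, -1.0]]
contact_force: [-12.8, -1.2, 13.3]
gripper_width: 0.012
grasp_force: 30.0
```

Run:
```python
from bench import readout,snapshot
import cv2
s=readout.observe();print(s['position'].round(4),s['contact_force'].round(1),s['wrist_torque'].round(2))
a=snapshot('scene')[:,:,::-1];cv2.imwrite('pics/g.png',cv2.resize(a[215:325,240:380],None,fx=5,fy=5,interpolation=cv2.INTER_CUBIC))
```

```text
[0.5099 0.1786 0.0699] [-12.8  -1.2  13.3] [-0.33  2.5   0.41]
```

View pics/g.png

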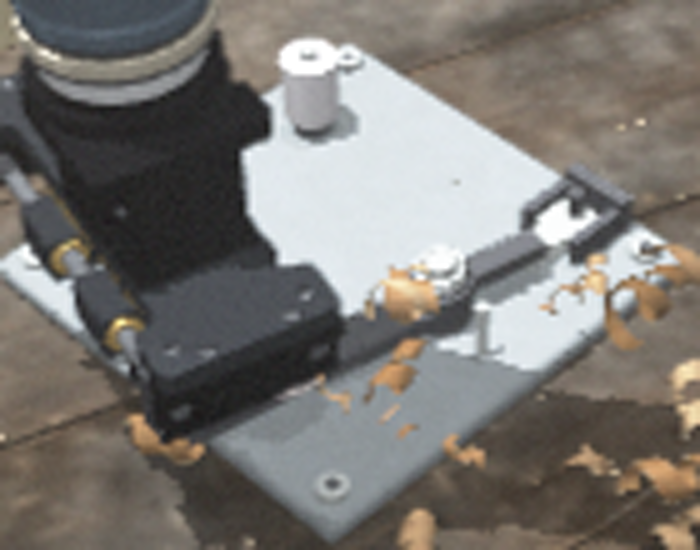

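The picture shows the arm rotated with its bar now at crop (370,330), and no stray contact. The force is decaying with time (damped motion), so I'll continue more slowly.

Call:
{"op": "jog_arm", "data": {"steps": [[0.2,0,0,0,0,-0.015,1],[0.4,0,0,0,0,-0.03,1],[0.6,0,0,0,0,-0.045,1],[0.7,0,0,0,0,-0.05,1],[0.7,0,0,0,0,-0.05,1]]}}

```text
clock: 12.8
position: [0.5215, 0.1789, 0.07]
orientation: [[0.025, 1.0, -0.002], [1.0, -0.025, -0.001], [-0.001, -0.002, -1.0]]
contact_force: [-4.3, -0.4, 5.6]
gripper_width: 0.0113
grasp_force: 29.8
```

Call:
{"op": "jog_arm", "data": {"steps": [[0,0,0,0,0,0,1],[0,0,0,0,0,0,1],[0,0,0,0,0,0,1],[0,0,0,0,0,0,1],[0,0,0,0,0,0,1]]}}

```text
clock: 13.42
position: [0.5215, 0.1788, 0.07]
orientation: [[0.025, 1.0, -0.002], [1.0, -0.025, -0.001], [-0.001, -0.002, -1.0]]
contact_force: [-4.8, -1.0, 5.9]
gripper_width: 0.0118
grasp_force: 29.8
```

Call:
{"op": "jog_arm", "data": {"steps": [[0.25,0,0,0,0,-0.02,1],[0.5,-0.03,0,0,0,-0.04,1],[0.75,-0.05,0,0,0,-0.055,1],[1.0,-0.08,0,0,0,-0.075,1],[1.2,-0.1,0,0,0,-0.09,1]]}}

```text
clock: 14.05
position: [0.5325, 0.1783, 0.07]
orientation: [[0.113, 0.994, -0.004], [0.994, -0.113, -0.001], [-0.001, -0.004, -1.0]]
contact_force: [-6.4, 0.2, 6.7]
gripper_width: 0.0119
grasp_force: 29.8
```

Call:
{"op": "jog_arm", "data": {"steps": [[0.2,-0.03,0,0,0,-0.015,1],[0.4,-0.05,0,0,0,-0.03,1],[0.6,-0.08,0,0,0,-0.045,1],[0.8,-0.1,0,0,0,-0.06,1],[0.95,-0.12,0,0,0,-0.07,1]]}}

```text
clock: 14.68
position: [0.5417, 0.177, 0.07]
orientation: [[0.182, 0.983, -0.004], [0.983, -0.182, -0.001], [-0.002, -0.004, -1.0]]
contact_force: [-7.7, 0.6, 8.0]
gripper_width: 0.0119
grasp_force: 29.8
```

Call:
{"op": "jog_arm", "data": {"steps": [[0,0,0,0,0,0,1],[0,0,0,0,0,0,1],[0,0,0,0,0,0,1],[0,0,0,0,0,0,1],[0,0,0,0,0,0,1]]}}

```text
clock: 15.3
position: [0.5416, 0.1771, 0.07]
orientation: [[0.182, 0.983, -0.004], [0.983, -0.182, -0.001], [-0.002, -0.004, -1.0]]
contact_force: [-7.3, -0.1, 7.1]
gripper_width: 0.0117
grasp_force: 29.8
```

Run:
```python
from bench import readout,snapshot
import cv2,numpy as np
s=readout.observe();print(s['position'].round(4),s['contact_force'].round(1),s['wrist_torque'].round(2))
a=snapshot('scene')[:,:,::-1];b=snapshot('top')[:,:,::-1]
cv2.imwrite('pics/i.png',np.hstack([cv2.resize(x,None,fx=4,fy=4,interpolation=cv2.INTER_CUBIC) for x in(a[225:325,260:360],b[185:285,260:360])]))
```

```text
[0.5416 0.1771 0.07  ] [-7.3 -0.1  7.1] [0.02 1.58 0.28]
```

View pics/i.png

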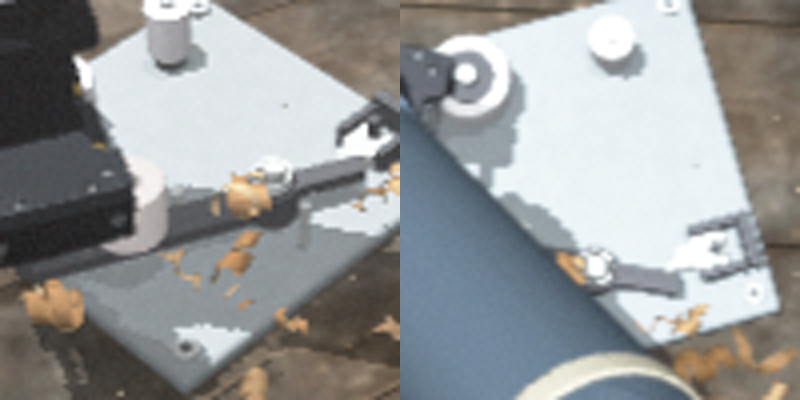

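The scene crop shows the wheel upright on its pin at (145,205). In the top crop the arm's tail runs from (595,268) to (683,285), about 0.46 rad from rest, past the extended pawl. The force is steady at about 7 N, so I'm handing in.

```bash
python3 -c "
from bench import r
print(r.sign_off())"
```

```text
the job is handed in; nothing more can be done
None
```

I handed the job in at about 15 s on the robot's clock, and no verdict came back. The wheel is home on the pin and let go, and the fingers grip the tab with the arm at about 0.46 rad, past the click.

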